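# Put three reagent bottles back in their own adapters

## Robot

A 7-joint arm with a two-finger parallel gripper is mounted at the origin on the work surface; the furniture and walls round the work are solid. World frame = base frame: x ahead of the robot, y to its left, z up, the work surface at z = 0. Lengths are in m, angles in rad, forces in N, time in s.
With the tool pointing down it reaches from about 0.375 to 0.925 m from the base axis. Payload 3.1 kg.
Tool frame: the origin (TCP) lies between the finger pads; the fingertips stand 19 mm ahead of it and the grasp point (between the pads) is the TCP; z points along the fingers, y is the line along which they close (so a half turn about z gives the same grasp; the last joint's range is limited). The gripper opens to 85 mm and grips with 20 to 120 N. Pads are 22 mm wide; open, the fingers measure 114 mm over their backs; the gripper's body (76 mm by 85 mm) begins 54 mm behind the grasp point. The pads swing forward as they close: fully open they stand 13 mm farther back than shut.
Start: joints at [-1.306, 0.383, 0.044, 1.598, -0.018, 1.161, -0.05], TCP at [0.231, 0.608, 0.25] pointing down, gripper open.
Joint ranges: [-2.61, 2.61], [-0.41, 2.15], [-1.48, 1.57], [0, 2.5], [-1.57, 4.71], [0.05, 1.97], [-2.85, 2.85]. Speed limits (rad/s): [2.79, 2.79, 3.14, 3.14, 3.14, 3.14, 3.14].

## Interface

Orientations are given as a unit quaternion [x, y, z, w].
In Python, from bench import move_ptp, movel, move_j, move_gripper, pause, inverse_kinematics, read_camera, camera_params, MotionError, sign_off, look_for, tip_of, read_time_s, read_qpos, read_joint_vel, read_effort, read_eef_pos, read_tcp_rot, read_ft_force, read_ft_torque, read_finger_gap, read_grasp_force gives the robot as it stands. Calls block until the motion is done:
- move_ptp(position, orientation): joint-space move of the TCP to a pose.
- movel(position, orientation=None, speed=0.15): straight line of the TCP; orientation=None keeps the orientation; speed is the mean speed in m/s.
- move_j(angles): joint-space move.
- move_gripper(opening, effort=None): finger opening in m; effort is the grip in N (None keeps the last); returns when the fingers have stopped.
- pause(seconds).
- inverse_kinematics(position, orientation): joint angles nearest the present ones, or None.
- read_camera(name): name is "side" or "top"; returns the picture (480x640x3 uint8, red, green, blue); there is no depth.
- camera_params(name): a dict with "K" (3x3 intrinsics, pixels), "dist_coeffs" ([k1, k2, p1, p2, k3] as OpenCV has them; the pictures are not rectified), "camera_from_world" (4x4, takes a point from world to camera coordinates). Camera axes: x right, y down, z forward; pixel columns grow to the right and rows downward; lengths in m; the calibration is good to about 2 mm. A picture is of the moment at which its call begins. camera_params takes no time and is no camera call.
A pose or a line that the arm cannot do raises MotionError and nothing moves.
- sign_off(): hands the job in; it is judged then, once.
Trained networks look in the newest picture that a camera, given by its name, has taken for a name from the list of things; names that differ only in an ending like _2 or _b are one class to them, and where a whole thing is asked for, a point or a joint stands for the part that bears it (a point fixed in the world has none). Each returns a list of dicts, best first, with "confidence" (0 to 1); they miss things now and then, are a little off and sometimes report something else, mostly with a low value. They report only what shows in the picture. A call takes as long as a camera call. They do not tell look-alikes from the thing itself.
- look_for(camera, name): "at" ([column, row] in pixels, amid what is visible of it).
- tip_of(camera, name): "at" ([column, row] in pixels: a listed point, or the origin of a listed thing).
Readings, each from a call of its own:
- read_time_s(): time.
- read_qpos(): joint angles.
- read_joint_vel(): joint speeds.
- read_effort(): joint torques, N m.
- read_eef_pos(): TCP position.
- read_tcp_rot(): TCP orientation.
- read_ft_force(): force on the tool from outside, world axes, zero at the start.
- read_ft_torque(): the same for the moment, N m.
- read_finger_gap(): finger opening in m.
- read_grasp_force(): force on a finger pad.
Only numpy, scipy, OpenCV 4.12 (cv2) and the standard library are available. Lean on these libraries where they do the work, as an engineer would, in place of code of your own. Each camera call takes 0.05 s, during which the arm holds its last target. There are 200 camera calls.

## Task

The three bottles in the reagent tray were put back after cleaning, each in a wrong adapter. Change them round so that each stands upright and fully down in the adapter whose bore is made for it: the large bottle in the wide bore, the medium bottle in the medium bore, the dropper bottle in the narrow bore. The drip plate beside the tray is free for parking a bottle meanwhile; never let a bottle fall over, and leave the timer, the label roll and the small vial where they are.

Things in the scene. Friction and masses are not known exactly. Their poses are not given: they have to be found in the camera images.
- large_bottle_mid (a point): centre, half-way up, of the largest bottle: white round bottle 68 mm in diameter and 120 mm high, about 0.28 kg; its body is straight up to about 79 mm above its foot, then come the shoulders and, from 103 mm to the top, a cap 46 mm in diameter. z is the bottle's axis, up. At the start it stands proud on top of the narrow adapter, over its bore
- medium_bottle_mid (a point): centre, half-way up, of the medium bottle: squat amber round bottle 48 mm in diameter and 78 mm high, about 0.12 kg; body straight up to about 51 mm above its foot, cap 32 mm in diameter from 67 mm to the top. z is the bottle's axis, up. At the start it stands loosely in the wide bore
- dropper_bottle_mid (a point): centre, half-way up, of the dropper bottle: slim amber round bottle 33 mm in diameter and 102 mm high, about 0.07 kg; body straight up to about 56 mm above its foot, collar 24 mm in diameter from 62 to 77 mm, soft-looking (but rigid) bulb 13 mm thick from there to the top. z is the bottle's axis, up. At the start it stands loosely in the medium bore
- wide_well (a point): wide adapter: grey block 96 x 96 x 34 mm, fixed in the steel tray, with a round blind bore in its middle, 80 mm in diameter, 26 mm deep, with a 2 mm chamfer. The point lies on the bore's axis at its floor, 26 mm below the block's top; z up, x and y along the block's sides. The three adapters stand in one row along their own y axes, 98 mm apart, in any order
- medium_well (a point): medium adapter: grey block 96 x 96 x 34 mm, fixed in the steel tray, with a round blind bore in its middle, 60 mm in diameter, 26 mm deep, with a 2 mm chamfer. The point lies on the bore's axis at its floor, 26 mm below the block's top; z up, x and y along the block's sides. Tray: steel pan 306 x 108 mm, rim 23 mm high, lower than the adapters' tops (40 mm above the bench)
- narrow_well (a point): narrow adapter: grey block 96 x 96 x 34 mm, fixed in the steel tray, with a round blind bore in its middle, 43 mm in diameter, 26 mm deep, with a 2 mm chamfer. The point lies on the bore's axis at its floor, 26 mm below the block's top; z up, x and y along the block's sides
- drip_plate: white plastic drip plate on the bench to the right of the tray, 220 mm (its x) by 130 mm (its y), fixed and empty; origin at the centre of its underside. Its flat floor is 3 mm above the bench, with a low rim 9 mm high along the sides and 14 mm at the end nearer the robot
- timer: bystander: white bench timer 44 x 64 x 33 mm, loose; origin at the centre of its underside
- label_roll: bystander: roll of white labels lying flat, 74 mm in diameter, 30 mm high, loose; origin at the centre of its underside
- control_vial: bystander: small white capped vial 25 mm in diameter, 45 mm high, loose; origin at the centre of its underside
There are look-alikes about, which are no part of the job. What is shaped like the part that bears medium_bottle_mid but red is not meant.

How it is judged:
At the end, for the whole second after the job is handed in: Large bottle in the wide bore, medium bottle in the medium bore and dropper bottle in the narrow bore: each within 10 mm of the bore's axis, its foot within 4 mm of the bore's floor, upright within 0.08 rad and at rest (horizontal distance between large_bottle_mid and wide_well below 0.01 m and z of large_bottle_mid in the frame of wide_well between 0.056 and 0.064 m and angle between each of large_bottle_mid, medium_bottle_mid, dropper_bottle_mid's own z axis and vertical below 0.08 rad and linear speed of each of large_bottle, medium_bottle, dropper_bottle below 0.02 m/s and horizontal distance between medium_bottle_mid and medium_well below 0.01 m and z of medium_bottle_mid in the frame of medium_well between 0.035 and 0.043 m and horizontal distance between dropper_bottle_mid and narrow_well below 0.01 m and z of dropper_bottle_mid in the frame of narrow_well between 0.047 and 0.055 m); the robot touches nothing.
It fails at once if a bottle falls over (tilts by more than 0.7 rad) (angle between any of large_bottle_mid, medium_bottle_mid, dropper_bottle_mid's own z axis and vertical above 0.7 rad).
It fails at once if the timer, the label roll or the small vial is moved by more than 20 mm (distance of any of timer, label_roll, control_vial from where it was at the start of the episode above 0.02 m).
It also fails if it takes over 93 s, if anything falls off the work surface, if the arm or the gripper's body presses on something with over 40 N, if the wrist force passes 120 N, or if a joint passes its speed limit or range.

## Working session

There is one attempt and no reset: what is moved stays moved. The work goes in short steps, each a Python script; the robot and the scene stay as the last script left them, time stands still between calls to the robot, and variables do not carry over. Pictures are saved under pics/ and viewed, at most 14 in all, crops included, and the job is handed in when it is done.

```bash
mkdir -p pics; ls; python3 - <<'E'
from bench import *
import cv2,numpy as np
ims=[]
for c in ("side","top"):
    im=read_camera(c); cv2.imwrite(f"pics/{c}0.png",cv2.cvtColor(im,cv2.COLOR_RGB2BGR))
    p=camera_params(c); print(c,np.round(p["K"],1).tolist(),np.round(p["dist_coeffs"],4),np.round(p["camera_from_world"],3).tolist())
    for n in ["large_bottle_mid","medium_bottle_mid","dropper_bottle_mid","wide_well","medium_well","narrow_well","drip_plate","timer","label_roll","control_vial"]:
        r=tip_of(c,n); print(n,[(np.round(d["at"],1).tolist(),round(d["confidence"],2)) for d in r[:3]])
print(read_time_s())
E
```

```text
pics
side [[476.8, 0.0, 325.1], [0.0, 476.8, 236.9], [0.0, 0.0, 1.0]] [-0.0607  0.      0.      0.      0.    ] [[-0.652, -0.758, -0.006, 0.189], [-0.618, 0.536, -0.575, 0.468], [0.439, -0.372, -0.818, 0.662], [0.0, 0.0, 0.0, 1.0]]
large_bottle_mid [([245.4, 283.9], 0.96)]
medium_bottle_mid [([285.9, 259.2], 0.98), ([328.6, 322.4], 0.78), ([222.2, 386.9], 0.56)]
dropper_bottle_mid [([321.8, 220.5], 0.58)]
wide_well [([283.8, 267.2], 0.79)]
medium_well [([317.6, 234.8], 0.94)]
narrow_well [([245.0, 282.1], 0.18)]
drip_plate [([408.3, 197.1], 0.95)]
timer []
label_roll [([212.5, 246.2], 0.6)]
control_vial [([409.5, 291.3], 0.64), ([366.3, 317.7], 0.49)]
top [[492.0, 0.0, 328.2], [0.0, 492.0, 242.1], [0.0, 0.0, 1.0]] [-0.0121  0.      0.      0.      0.    ] [[0.001, -1.0, -0.012, -0.159], [-0.992, 0.0, -0.128, 0.541], [0.128, 0.012, -0.992, 1.102], [0.0, 0.0, 0.0, 1.0]]
large_bottle_mid [([262.7, 244.4], 0.56)]
medium_bottle_mid [([307.1, 243.1], 0.94), ([208.9, 294.4], 0.78), ([329.4, 314.9], 0.69)]
dropper_bottle_mid [([350.8, 237.6], 0.74)]
wide_well [([311.1, 242.0], 0.74), ([266.1, 246.6], 0.19)]
medium_well [([351.3, 234.9], 0.79)]
narrow_well [([267.6, 247.7], 0.96)]
drip_plate [([441.9, 255.0], 0.6)]
timer [([375.7, 326.7], 0.61)]
label_roll [([280.6, 182.5], 0.97), ([309.4, 243.0], 0.24)]
control_vial []
1.1
```

View pics/side0.png

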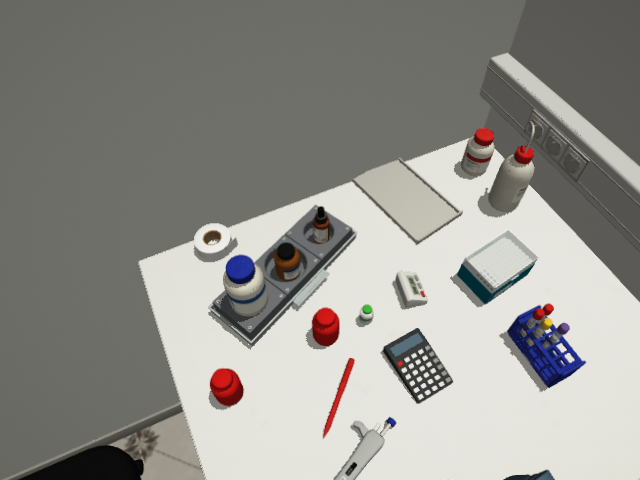

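View pics/top0.png

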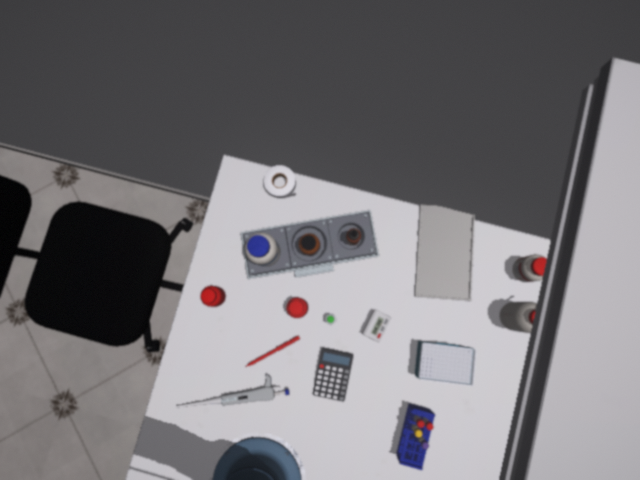

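The side picture shows, from left to right:
- large bottle with blue cap, (245,284)
- amber medium bottle, (287,262)
- dropper bottle, (321,226)
- drip plate, (408,200)
- timer, (411,287)
- vial with green cap, (366,314)
- label roll, (212,240)

Possible mix-ups for the medium bottle are the red copies at (326,326) and (227,386) in the side view, or (297,307) and (212,296) in the top view. The white red-capped bottles at (479,150) and (512,180) are also no part of the job. I choose the amber bottle standing in the middle bore, at (287,262) side and (308,243) top.

Next I fit the model edges in both views.

```bash
cat > vis.py <<'E'
import cv2,numpy as np
from scipy.optimize import minimize
from bench import camera_params
P={c:camera_params(c) for c in("side","top")}
def proj(c,X):
    T=np.array(P[c]["camera_from_world"]); r,_=cv2.Rodrigues(T[:3,:3])
    return cv2.projectPoints(np.asarray(X,float).reshape(-1,3),r,T[:3,3],np.array(P[c]["K"]),np.array(P[c]["dist_coeffs"]))[0][:,0]
def ray(c,px,z):
    T=np.array(P[c]["camera_from_world"]); R,t=T[:3,:3],T[:3,3]
    u=cv2.undistortPoints(np.array([[px]],float),np.array(P[c]["K"]),np.array(P[c]["dist_coeffs"]))[0,0]
    d=R.T@[*u,1]; o=-R.T@t; return (o+d*(z-o[2])/d[2])[:2]
def grad(im,s=1.2):
    g=cv2.GaussianBlur(cv2.cvtColor(im,cv2.COLOR_RGB2LAB).astype(np.float32),(0,0),s)
    m=sum(np.hypot(cv2.Sobel(g[...,k],cv2.CV_32F,1,0),cv2.Sobel(g[...,k],cv2.CV_32F,0,1)) for k in range(3))
    return np.minimum(m,np.percentile(m,97))/np.percentile(m,97)
def circ(x,y,z,r,n=60):
    a=np.linspace(0,2*np.pi,n,endpoint=False); return np.c_[x+r*np.cos(a),y+r*np.sin(a),0*a+z]
def dens(p,n=25): # closed polyline -> dense pixels
    q=np.roll(p,-1,0); t=np.linspace(0,1,n,endpoint=False)[:,None,None]
    return (p[None]*(1-t)+q[None]*t).reshape(-1,2)
def tray(c,v):
    x,y,a=v; R=np.array([[np.cos(a),-np.sin(a)],[np.sin(a),np.cos(a)]]); out=[]
    def rect(lx,ly,oy,z):
        k=np.array([[-1,-1],[1,-1],[1,1],[-1,1]])*[lx/2,ly/2]+[0,oy]
        out.append(dens(proj(c,np.c_[k@R.T+[x,y],np.full(4,z)]),50))
    for oy in(-.098,0,.098): rect(.096,.096,oy,.04)
    rect(.108,.306,0,.023)
    for oy,r in((-.098,.031),(0,.041)):
        w=R@[0,oy]; out.append(proj(c,circ(x+w[0],y+w[1],.04,r,120)))
    return np.vstack(out)
SH=dict(large=[(.034,0,.079),(.023,.103,.120)],medium=[(.024,.026,.051),(.016,.067,.078)],dropper=[(.0165,.026,.056),(.012,.062,.077),(.0065,.077,.102)])
def bottle(c,v,n,foot,full=False):
    out=[]
    for r,a,b in SH[n]:
        if full and n!="large" : a=0 if a==.026 else a
        p=np.vstack([proj(c,circ(*v[:2],foot+a,r)),proj(c,circ(*v[:2],foot+b,r))])
        out.append(dens(cv2.convexHull(p.astype(np.float32))[:,0],5))
    return np.vstack(out)
def fit(gs,model,v0,steps=(.003,.003,.015)):
    def f(v): return -sum(cv2.remap(g,*[q.astype(np.float32)[None] for q in model(c,v).T],cv2.INTER_LINEAR).mean() for c,g in gs.items())
    best=None; v0=np.array(v0,float); k=np.arange(-4,5)
    G=np.stack(np.meshgrid(*[k*s for s in steps[:len(v0)]]),-1).reshape(-1,len(v0))
    v=v0+G[np.argmin([f(v0+g) for g in G])]
    S=np.vstack([v]+[v+np.eye(len(v))[i]*steps[i]*.6 for i in range(len(v))])
    r=minimize(f,v,method="Nelder-Mead",options=dict(initial_simplex=S,xatol=1e-5,fatol=1e-5)); return r.x,-r.fun
E
cat > m1.py <<'E'
from vis import *
ims={c:cv2.cvtColor(cv2.imread(f"pics/{c}0.png"),cv2.COLOR_BGR2RGB) for c in P}
gs={c:grad(i) for c,i in ims.items()}
W={"side":(283.8,267.2),"top":(311.1,242)}
for c in W: print(c,"wide",ray(c,W[c],.014))
n=ray("top",(267.6,247.7),.014); m=ray("top",(351.3,234.9),.014); d=n-m; a0=np.arctan2(-d[0],d[1])
v0=[*np.mean([ray(c,W[c],.014) for c in W],0),a0]; print("v0",v0)
for s in (gs,{"side":gs["side"]},{"top":gs["top"]}): r=fit(s,tray,v0); print("tray",list(s),np.round(r[0],4),r[1])
v=fit(gs,tray,v0)[0]
B=dict(large=((245.4,283.9),(262.7,244.4),.04),medium=((285.9,259.2),(307.1,243.1),.014),dropper=((321.8,220.5),(350.8,237.6),.014))
dr={c:[tray(c,v)] for c in P}
for k,(ps,pt,f) in B.items():
    z=f+SH[k][-1][2]/2; a,b=ray("side",ps,z),ray("top",pt,z); print(k,"net",a,b)
    for s in (gs,{"side":gs["side"]},{"top":gs["top"]}):
        r=fit(s,lambda c,v:bottle(c,v,k,f),(a+b)/2); print("  ",list(s),np.round(r[0],4),round(r[1],2))
        if len(s)==2:
            for c in P: dr[c].append(bottle(c,r[0],k,f))
for c,px in(("side",(408.3,197.1)),("top",(441.9,255))): print("plate",ray(c,px,.003))
for c,px in(("side",(411,290)),("top",(376,326))): print("timer",ray(c,px,.02))
print("vial",ray("side",(366,312),.04),ray("top",(329,318),.045),"roll",ray("top",(280,182),.02))
out=[]
for c,(x,y,w,h) in(("side",(195,190,180,160)),("top",(230,195,160,100))):
    s=4 if c=="side" else 4; im=cv2.resize(cv2.cvtColor(ims[c],cv2.COLOR_RGB2BGR)[y:y+h,x:x+w],None,fx=s,fy=s,interpolation=cv2.INTER_CUBIC)
    im=cv2.resize(im,None,fx=1,fy=1)
    for p,col in zip(dr[c],[(0,255,0),(0,0,255),(255,255,0),(255,0,255)]):
        for q in p: cv2.circle(im,tuple(int(t) for t in ((q-[x,y]+.5)*s)),0,col,-1)
    im=im[:590]; cv2.imwrite(f"pics/fit_{c}.png",im)
E
python3 m1.py
```

```text
side wide [ 0.54786065 -0.11563147]
top wide [ 0.544022  -0.1185232]
v0 [np.float64(0.5459413244192515), np.float64(-0.1170773353172346), np.float64(0.15261609226962136)]
tray ['side', 'top'] [ 0.541  -0.117   0.1728] 1.0615534782409668
tray ['side'] [ 0.5411 -0.1172  0.1728] 0.6167184710502625
tray ['top'] [ 0.539  -0.1161  0.1788] 0.4508019685745239
large net [ 0.51853249 -0.01778771] [ 0.52772851 -0.01734662]
   ['side', 'top'] [ 0.5188 -0.0169] 1.43
   ['side'] [ 0.5201 -0.017 ] 0.73
   ['top'] [ 0.5175 -0.0172] 0.72
medium net [ 0.53838054 -0.11706288] [ 0.53648611 -0.11131753]
   ['side', 'top'] [ 0.5351 -0.1155] 1.38
   ['side'] [ 0.5358 -0.1163] 0.7
   ['top'] [ 0.5347 -0.1147] 0.69
dropper net [ 0.55653    -0.22177055] [ 0.54737241 -0.21006604]
   ['side', 'top'] [ 0.5536 -0.2158] 1.05
   ['side'] [ 0.5541 -0.2165] 0.65
   ['top'] [ 0.5519 -0.2097] 0.45
plate [ 0.5168136 -0.4378491]
plate [ 0.51440567 -0.42663719]
timer [ 0.34769124 -0.26391281]
timer [ 0.34975549 -0.26817413]
vial [ 0.36392171 -0.16059096] [ 0.36832128 -0.16108037] roll [ 0.68705828 -0.04404032]
```

View pics/fit_side.png

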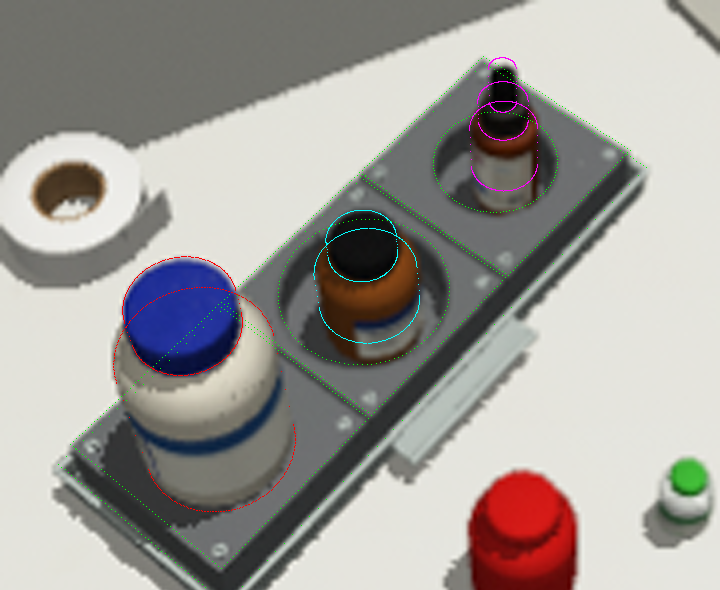

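View pics/fit_top.png

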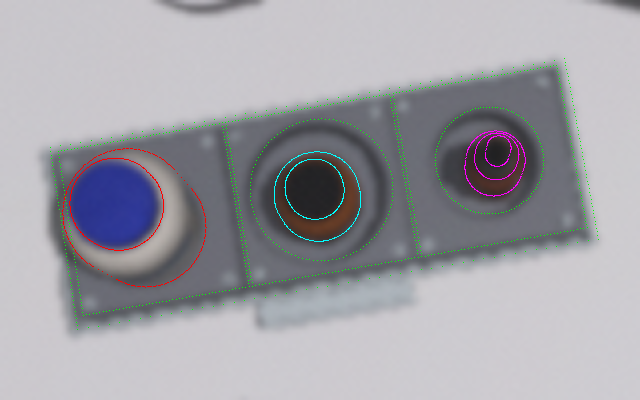

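Reading the overlays: in the side crop, the blue cap (180,315), the medium cap and body (365,290) and the dropper (503,140) sit on their outlines, and so do the block edges. The top crop agrees to about 1 px. The chosen medium bottle is the amber one in the wide bore, not the red one at (520,540).

Row order from the left is narrow, wide, medium. Plan: park the large bottle on the plate, then dropper to narrow, medium to medium, large to wide.

```bash
cat > arm.py <<'E'
from bench import *
import numpy as np
from scipy.spatial.transform import Rotation as R
A=.174
C=np.array([.5405,-.117]); u=np.array([-np.sin(A),np.cos(A)])
WELL=dict(narrow=C+.098*u,wide=C,medium=C-.098*u); PLATE=np.array([.515,-.43])
def ori(s=1):
    y=s*np.array([np.cos(A),np.sin(A),0]); z=np.array([0,0,-1.]); return R.from_matrix(np.c_[np.cross(y,z),y,z]).as_quat()
def best():
    c=[]
    for s in(1,-1):
        q=[inverse_kinematics([*p,.25],ori(s)) for p in (*WELL.values(),PLATE)]
        c.append((max(abs(x[6]) if x is not None else 9 for x in q),s))
    return c
Q=ori(int(open("sgn").read())) if __import__("os").path.exists("sgn") else None
def at(xy,z): return [float(xy[0]),float(xy[1]),float(z)]
def pick(xy,z,up,opening=.085,N=60,ptp=True):
    move_gripper(opening); move_ptp(at(xy,up),Q); movel(at(xy,z),Q,speed=.15)
    move_gripper(0,N); print("gap",read_finger_gap(),"F",read_grasp_force(),"t",read_time_s())
    movel(at(xy,up),Q,speed=.15); print("lifted gap",read_finger_gap(),"Fz",read_ft_force(),"t",read_time_s())
def place(xy,z,up,opening=.085):
    movel(at(xy,up),Q,speed=.25); movel(at(xy,z+.03),Q,speed=.2); movel(at(xy,z),Q,speed=.06)
    print("pre-release F",np.round(read_ft_force(),1)); move_gripper(opening); movel(at(xy,up),Q,speed=.2); print("t",read_time_s())
def snap(tag):
    import cv2
    for c in("side","top"): cv2.imwrite(f"pics/{c}_{tag}.png",cv2.cvtColor(read_camera(c),cv2.COLOR_RGB2BGR))
E
python3 - <<'E'
import arm
b=arm.best(); print(b); open("sgn","w").write(str(min(b)[1]))
E
python3 - <<'E'
from arm import *
print(Q); pick(np.array([.519,-.017]),.160,.29); snap("lift1")
import cv2
a=cv2.imread("pics/side_lift1.png"); cv2.imwrite("pics/c1.png",cv2.resize(a[130:380,150:420],None,fx=2,fy=2))
E
```

```text
[(np.float64(1.167961797156063), 1), (np.float64(2.5523430707553247), -1)]
[0.64299171 0.76587314 0.         0.        ]
gap 0.043569401978160546 F 60.3776478767395 t 5.2417
lifted gap 0.04309985608763625 Fz [ 0.05608916  0.28985168 -3.48630611] t 6.2583
```

View pics/c1.png

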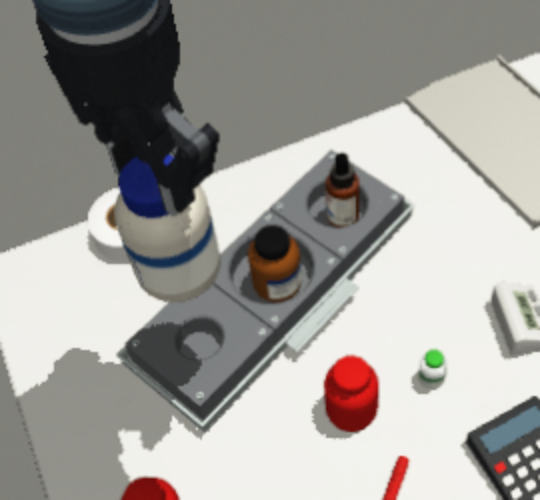

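The large bottle hangs upright by its cap at crop (165,230), and the empty narrow bore shows at (198,345). Next I park it and take the dropper.

```bash
python3 - <<'E'
from arm import *
place(PLATE,.1245,.29); pick(np.array([.553,-.2145]),.065,.22); snap("lift2")
import cv2
from vis import proj
a=cv2.imread("pics/side_lift2.png"); n=cv2.resize(a[90:340,190:490],None,fx=2,fy=2); cv2.imwrite("pics/c2.png",n)
E
```

```text
pre-release F [-1.5  1.  -0. ]
t 11.1
gap 0.03065795413501241 F 59.18407410244981 t 13.9583
lifted gap 0.030394952626614718 Fz [ 0.58918544 -0.20716592 -1.45409181] t 15.1417
```

View pics/c2.png

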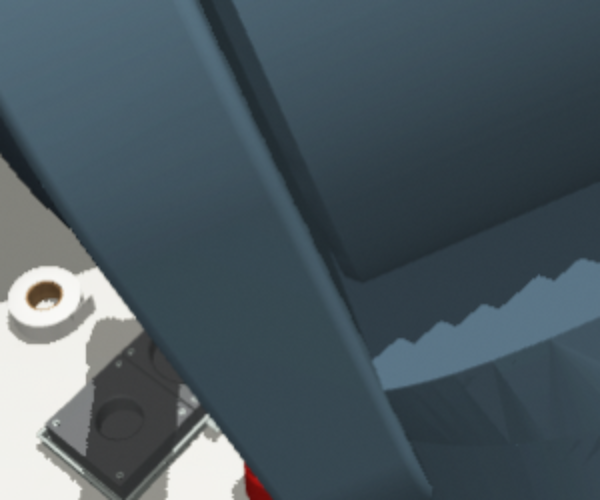

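The arm hides the view here. I'll carry the dropper over the narrow bore and look from there.

```bash
python3 - <<'E'
from arm import *
movel(at(WELL["narrow"],.20),Q,speed=.25); movel(at(WELL["narrow"],.105),Q,speed=.2); snap("n2")
import cv2
from vis import *
a=cv2.imread("pics/side_n2.png")
v=[*C,A]
s=4; x0,y0=195,210
n=cv2.resize(a[y0:y0+140,x0:x0+180],None,fx=s,fy=s,interpolation=cv2.INTER_CUBIC)
for p,col in((tray("side",v),(0,255,0)),(bottle("side",WELL["narrow"],"dropper",.054,True),(255,0,255)),(proj("side",circ(*WELL["narrow"],.04,.0215)),(0,255,255))):
    for q in p: cv2.circle(n,tuple(int(t) for t in (q-[x0,y0]+.5)*s),0,col,-1)
cv2.imwrite("pics/c3.png",n)
E
```

```text
(no output)
```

View pics/c3.png

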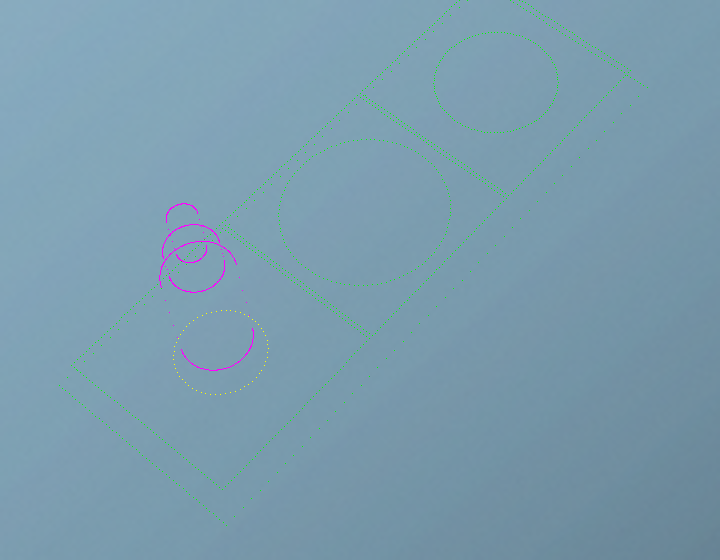

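The arm is blocking the side camera. I'll refine the bore centre from the earlier picture, where it shows empty, then lower the bottle while watching the wrist force.

```bash
cat >> arm.py <<'E'
def insert(xy,z,over=.03,thr=4,step=.004):
    movel(at(xy,z+over),Q,speed=.15); pause(.2); f0=read_ft_force()[2]; zz=z+over
    while zz>z+1e-4:
        zz=max(z,zz-step); movel(at(xy,zz),Q,speed=.06); f=read_ft_force(); 
        if f[2]-f0>thr: print("contact at",zz-z,np.round(f,1),f0); return zz
    print("down",np.round(f,1),f0,"t",read_time_s()); return z
E
python3 - <<'E'
from arm import *
from vis import *
for c in("side","top"):
    g={c:grad(cv2.cvtColor(cv2.imread(f"pics/{c}_lift1.png"),cv2.COLOR_BGR2RGB),.8)}
    for r in(.0215,.0235): print(c,r,fit(g,lambda c,v:proj(c,circ(*v,.04,r)),WELL["narrow"],(.002,.002)))
print(WELL)
insert(WELL["narrow"],.067); print(read_eef_pos(),read_time_s())
E
```

```text
side 0.0215 (array([ 0.52276018, -0.01925381]), np.float64(0.4073299169540405))
side 0.0235 (array([ 0.52126747, -0.0173825 ]), np.float64(0.379169762134552))
top 0.0215 (array([ 0.53265046, -0.01488522]), np.float64(0.5232632160186768))
top 0.0235 (array([ 0.52881452, -0.01541503]), np.float64(0.5085573196411133))
{'narrow': array([ 0.52353391, -0.02047978]), 'wide': array([ 0.5405, -0.117 ]), 'medium': array([ 0.55746609, -0.21352022])}
down [-0.   0.9 -0.1] -0.28058951744339 t 19.3583
[ 0.5234223  -0.02050165  0.06687788] 19.3583
```

```bash
python3 - <<'E'
from arm import *
movel(at(WELL["narrow"],.0655),Q,speed=.03); print(np.round(read_ft_force(),1))
move_gripper(.085); movel(at(WELL["narrow"],.20),Q,speed=.2)
pick(np.array([.5355,-.1158]),.061,.17)
movel(at(WELL["medium"],.17),Q,speed=.25)
z=insert(WELL["medium"],.0625); print(read_finger_gap(),read_time_s()); snap("m3")
import cv2
a=cv2.imread("pics/top_m3.png"); cv2.imwrite("pics/c4.png",cv2.resize(a[180:300,220:400],None,fx=4,fy=4))
E
```

```text
[ 1.  -0.2  0.8]
gap 0.04533556358476977 F 62.009569944596024 t 23.0333
lifted gap 0.04530011990558877 Fz [ 0.1122471  -0.03935078 -0.86080295] t 23.9083
down [-0.3 -0.3 -1.1] -1.8710885918295537 t 27.325
0.045593845915557075 27.325
```

View pics/c4.png

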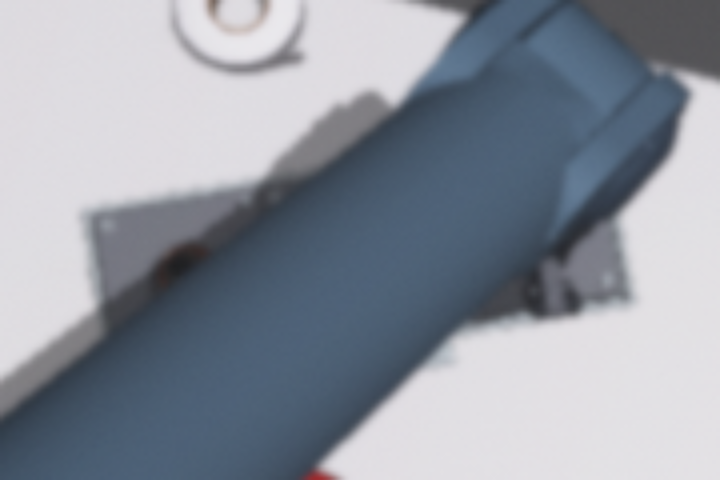

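The dropper stands in the narrow bore at crop (185,262), and the arm hides the rest. I'll release the medium bottle and clear the arm to check everything.

```bash
python3 - <<'E'
from arm import *
movel(at(WELL["medium"],.061),Q,speed=.03); print(np.round(read_ft_force(),1))
move_gripper(.085); movel(at(WELL["medium"],.25),Q,speed=.2)
move_j([-1.306, 0.383, 0.044, 1.598, -0.018, 1.161, -0.05]); snap("chk"); print(read_time_s())
from vis import *
gs={c:grad(cv2.cvtColor(cv2.imread(f"pics/{c}_chk.png"),cv2.COLOR_BGR2RGB)) for c in P}
G={}
for k,f,w in(("large",.003,PLATE),("medium",.014,WELL["medium"]),("dropper",.014,WELL["narrow"])):
    for s in(gs,{"side":gs["side"]},{"top":gs["top"]}):
        r=fit(s,lambda c,v:bottle(c,v,k,f),w); print(k,list(s),np.round(r[0]-w,4),round(r[1],2))
        if len(s)==2: G[k]=(r[0],f)
print(G)
a=cv2.imread("pics/side_chk.png"); s=2.6; x0,y0=195,120
n=cv2.resize(a[y0:y0+230,x0:x0+290],None,fx=s,fy=s,interpolation=cv2.INTER_CUBIC)
for k,(v,f) in G.items():
    for q in bottle("side",v,k,f): cv2.circle(n,tuple(int(t) for t in (q-[x0,y0]+.5)*s),0,(255,0,255),-1)
for q in tray("side",[*C,A]): cv2.circle(n,tuple(int(t) for t in (q-[x0,y0]+.5)*s),0,(0,255,0),-1)
cv2.imwrite("pics/c5.png",n)
E
```

```text
[-2.   0.5  6.5]
32.4417
large ['side', 'top'] [-0.0011  0.0014] 1.54
large ['side'] [-0.0006  0.0008] 0.74
large ['top'] [-0.0016  0.0018] 0.8
medium ['side', 'top'] [0.0024 0.0005] 1.38
medium ['side'] [ 0.0042 -0.001 ] 0.75
medium ['top'] [0.0019 0.0011] 0.64
dropper ['side', 'top'] [ 0.0016 -0.0017] 1.23
dropper ['side'] [ 0.0019 -0.0022] 0.71
dropper ['top'] [0.0008 0.0007] 0.54
{'large': (array([ 0.51394114, -0.42857254]), 0.003), 'medium': (array([ 0.55988368, -0.21298489]), 0.014), 'dropper': (array([ 0.52513692, -0.02219077]), 0.014)}
```

View pics/c5.png

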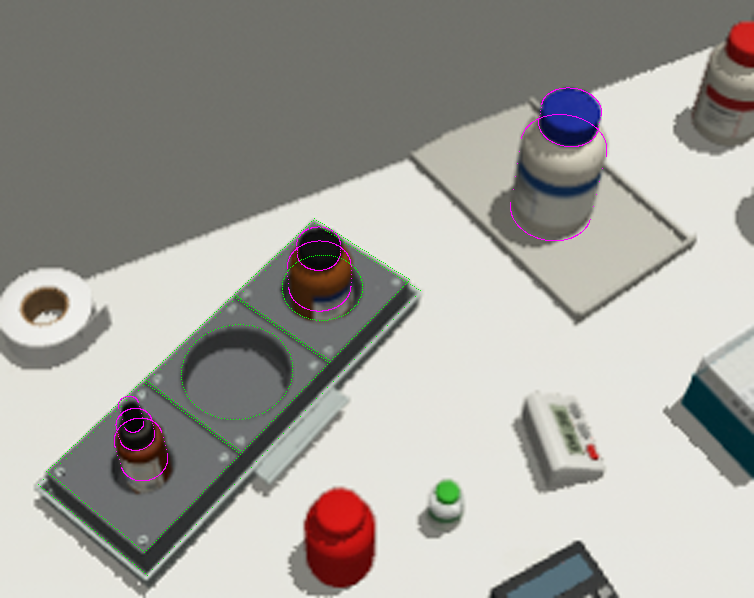

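The medium bottle (318,275) and the dropper (140,450) stand down in their bores. The large bottle (560,165) stands on the plate and the wide bore (236,370) is empty. Last transfer:

```bash
python3 - <<'E'
from arm import *
pick(np.array([.514,-.4288]),.1225,.27)
movel(at(WELL["wide"],.27),Q,speed=.25)
z=insert(WELL["wide"],.1345,over=.04); print(z,read_finger_gap(),read_time_s())
E
```

```text
gap 0.0435511926713746 F 61.19338631629944 t 37.9833
lifted gap 0.043445547666371064 Fz [-0.68308376  0.45803731 -3.10262858] t 39.1167
down [ 0.7 -0.5 -2.1] -2.4879357904205373 t 44.0
0.1345 0.04369417925784321 44.0
```

```bash
python3 - <<'E'
from arm import *
movel(at(WELL["wide"],.1335),Q,speed=.03); print(np.round(read_ft_force(),1))
move_gripper(.085); movel(at(WELL["wide"],.28),Q,speed=.15)
move_j([-1.306, 0.383, 0.044, 1.598, -0.018, 1.161, -0.05]); snap("end"); print(read_time_s())
from vis import *
gs={c:grad(cv2.cvtColor(cv2.imread(f"pics/{c}_end.png"),cv2.COLOR_BGR2RGB)) for c in P}
SH["large"][0]=(.034,.026,.079)
a=cv2.imread("pics/side_end.png"); s=4; x0,y0=200,195
n=cv2.resize(a[y0:y0+140,x0:x0+180],None,fx=s,fy=s,interpolation=cv2.INTER_CUBIC)
for k,w in(("large",WELL["wide"]),("medium",WELL["medium"]),("dropper",WELL["narrow"])):
    for dz in(-.004,0,.004,.008):
        r=fit(gs,lambda c,v:bottle(c,v,k,.014+dz),w); print(k,dz,np.round(r[0]-w,4),round(r[1],3))
        if dz==0:
            for q in bottle("side",r[0],k,.014): cv2.circle(n,tuple(int(t) for t in (q-[x0,y0]+.5)*s),0,(255,0,255),-1)
cv2.imwrite("pics/c6.png",n)
E
```

```text
[-1.4  0.3  5.6]
48.75
large -0.004 [-0.0008  0.0002] 1.435
large 0 [-0.0018  0.0008] 1.437
large 0.004 [-0.0023  0.0008] 1.419
large 0.008 [-0.0032  0.0011] 1.385
medium -0.004 [ 0.003  -0.0002] 1.353
medium 0 [0.0023 0.0005] 1.377
medium 0.004 [0.0015 0.0012] 1.39
medium 0.008 [0.0005 0.002 ] 1.382
dropper -0.004 [ 0.0036 -0.0026] 1.211
dropper 0 [ 0.0016 -0.0017] 1.23
dropper 0.004 [-0.0002 -0.001 ] 1.24
dropper 0.008 [-0.0022 -0.0003] 1.24
```

View pics/c6.png

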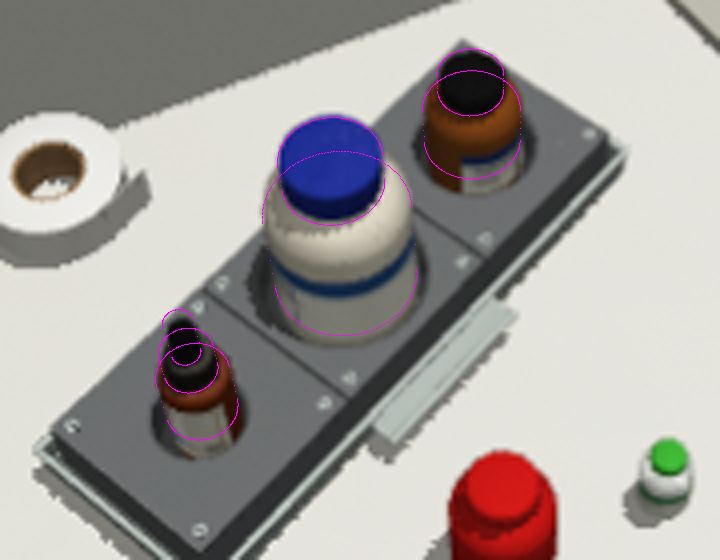

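All three bottles stand upright inside their bores: large (340,230), medium (470,125), dropper (195,390). The roll and the vial are where they were. Handing in.

```bash
python3 -c "
from bench import *
print(sign_off(),read_time_s())"
```

```text
the job is handed in; nothing more can be done
the job is handed in; nothing more can be done
```

I handed the job in after about 49 s on the robot clock: each bottle stands upright and down in its own bore, about 3 mm or less off-centre by the last camera fit, and the timer, label roll and vial were left alone; the verdict wasn't shown.

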